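# Plug the clarinet joint and hold the leak-test lever at its third click

## Task

Leak-test the bass clarinet joint that stands upright in the test stand: set the slimmer of the two rubber stoppers fully home in the joint's open top and let go of it. Then push the sprung ratchet lever on the stand's pressure head three clicks on from its rest, no further, and finish while holding it there by its upright knob, as it springs back if let go. Leave the other things on the bench where they are.

Things in the scene. Friction and masses are not known exactly. Their poses are not given: they have to be found in the camera images.
- stopper_centre (a point): slimmer black rubber stopper, upright on its narrow end, 70 mm tall, 50 g; point on its axis half-way up, z up. From the foot: taper 30 mm long, 20 mm across at the foot, 26.5 mm at its top; flange 38 mm across, 6 mm thick; round grip 24 mm across, 34 mm tall (1 to 35 mm above this point). Fully home, the flange lies on the joint's rim and this point is 5 mm above the mouth point
- big_stopper_centre (a point): the thicker stopper, same form and 70 mm tall, but its taper is 35 to 42 mm across and its flange 50 mm: it does not fit. The two may stand either way round. Point half-way up its axis. To be left alone
- mouth (a point): centre of the open top of the upright dark wooden clarinet joint (tube 42 mm outside, bore 30 mm, 112 mm deep), at rim level, 130 mm above the bench; z up. It is fixed to the stand, a steel base plate 150 x 330 x 12 mm fixed to the bench; axes: x across the plate, y along it from the pressure head to the joint
- pivot (a point): point on the vertical axis of the ratchet lever, level with the knob point (93 mm above the bench), over the grey pressure head (box 85 x 120 mm, top 57 mm above the bench). Same axes as the mouth, which lies 200 mm along +y and 35 mm along -x from here
- knob (a point): centre of the upright round black knob at the lever's free end, 100 mm from the lever's axis: 16 mm across, from 21 mm below to 21 mm above this point. At its foot a round steel boss 22 mm across, and the lever bar (14 mm wide, 8 mm thick). The knob does not turn on the lever; it travels level on an arc about the pivot
- lever (a joint): lever angle in rad: 0 at rest on its stop, grows anticlockwise seen from above (knob away from the clarinet joint), at most 1.2. Click grooves every 0.2: third at 0.6. Before each groove the push at the knob peaks, drops about 3 N, then rises again from the groove. A spring returns it to rest when let go: 2.5 N at the knob at rest, 5 N at the third click, peaks to 7 N
- octave_key: silver octave key, a flat-lying key 130 mm long, up to 10 mm high. Not needed; to be left alone
- eflat_key: brass low E-flat key with a 40 mm round cup, 100 mm long, lying flat. Not needed; to be left alone
- spring_bender: steel spring bender, a slim tool 170 mm long, lying flat. Not needed; to be left alone
- grease_jar: small squat glass jar with a white lid, 44 mm across, 40 mm tall. Not needed; to be left alone
Things that resemble listed ones, but are neither listed nor needed, are in the scene too. What is shaped like the part that bears stopper_centre but blue, turquoise or white is not meant.

How it is judged:
By the outcome, as a careful person would: the job done as asked, in the order asked, and still so for the second after the job is handed in, while the arm keeps its last pose, push and grip.
It also fails if it takes over 69 s, if anything falls off the work surface, if the arm or the gripper's body presses on something with over 40 N, if the wrist force passes 120 N, or if a joint passes its speed limit or range.

## Robot

A 6-joint arm with a two-finger parallel gripper is mounted at the origin on the work surface. World frame = base frame: x ahead of the robot, y to its left, z up, the work surface at z = 0. Lengths are in mm, angles in rad, forces in N, time in s.
With the tool pointing down it reaches from about 325 to 900 mm from the base axis. Payload 3.5 kg.
Tool frame: the origin (TCP) lies on the centre line of the jaws, within the pads' length; the fingertips stand 22 mm ahead of it and the grasp point (between the pads) lies 3 mm ahead of it; z points along the fingers, y is the line along which they close (so a half turn about z gives the same grasp; the last joint's range is limited). The gripper opens to 85 mm and grips with 20 to 120 N. Pads are 22 mm wide; open, the fingers measure 114 mm over their backs; the gripper's body (76 mm by 85 mm) begins 54 mm behind the grasp point. The pads swing forward as they close: fully open they stand 13 mm farther back than shut.
Start: joints at [1.209, 0.276, -0.026, 1.268, 0, 1.467], TCP at [159.957, 604.182, 221.413] pointing down, gripper open.
Joint ranges: [-3.12, 3.12], [-0.85, 1.88], [-1.08, 1.24], [-1.95, 2.15], [-1.57, 1.53], [-3.14, 3.14]. Speed limits (rad/s): [2.57, 2.57, 3.14, 3.14, 3.14, 3.14].

## Interface

Orientations are given as a rotation vector (axis times angle).
In Python, from rig import robot, vision gives the robot as it stands.
- The arm moves only by the shell command python3 -m handwheel 'ROWS' [FORCE]. ROWS is JSON, a list of rows, each a list of 7 numbers: the closure, from 0 (fully open) to 1 (shut), then the shift along the tool's x, y, z in m, then the turn, a rotation vector about the tool's x, y, z in rad. A call has 1 to 10 rows; each row is the pose to reach, as a shift and turn from the pose commanded when the call began, along the tool's axes at that moment; what a row does not reach only later rows make up. A row lasts 1/12 s, in which the tool goes at most 41.7 mm and 7.16 degrees, less where a joint would pass 70% of its speed; a pose out of reach is approached as far as the arm can. A call with a gripper value outside its range is refused whole. The fingers move at their own pace and stop on an object; FORCE is the grip in N (left out, the last holds). Time passes only in rows, so rows that repeat a pose let the fingers close. It gives the time, the measured TCP pose, the force, the opening and the grip force at its end, in the units of the state.
- robot.get_state(): the state, without advancing time (a new reading comes with each control period).
- vision.grab_frame(name): name is "side" or "top"; returns (picture, depth): 480x640x3 uint8, red, green, blue; 480x640 float32, mm along the optical axis (not along the pixel's ray), 0 where there is no reading.
- vision.camera_info(name): a dict with "fov_y" (degrees; the focal length in pixels is half the picture's height over the tangent of half this angle, whatever the lens; pixels are square), "cx", "cy" (the principal point, pixels), "R" (3x3) and "t" (3): a world point X has camera coordinates R X + t. Camera axes: x right, y down, z forward; pixel columns grow to the right and rows downward; lengths in mm; the calibration is good to about 2 mm. A picture is of the moment at which its call begins. camera_info takes no time and is no camera call.
- robot.hand_in(): hands the job in; it is judged then, once.
The state is a dict: "t": time; "q": joint angles; "joint_vel": joint speeds; "effort": joint torques, N m; "ee_pos": TCP position; "orientation": TCP orientation; "wrist_force": force on the tool from outside, world axes, zero at the start; "torque": the same for the moment, N m; "width": opening from 0.0 (shut) to 1.0 (fully open); "finger_force": force on a finger pad.
Only numpy, scipy, OpenCV 4.12 (cv2) and the standard library are available. Lean on these libraries where they do the work, as an engineer would, in place of code of your own. Each camera call takes 0.05 s, during which the arm holds its last target. There are 200 camera calls.

## Working session

There is one attempt and no reset: what is moved stays moved. The work goes in short steps, Python scripts to look and compute and a shell command to move; the robot and the scene stay as the last step left them, time stands still between calls to the robot, and variables do not carry over. Pictures are saved under pics/ and viewed, at most 10 in all, crops included, and the job is handed in when it is done.

```bash
mkdir -p pics; cat > h.py <<'E'
import numpy as np, cv2
from rig import robot, vision
def cam(n):
    c=vision.camera_info(n); f=240/np.tan(np.radians(c["fov_y"])/2)
    return c,f,np.array(c["R"]),np.array(c["t"])
def cloud(n,depth):
    c,f,R,t=cam(n); v,u=np.mgrid[:480,:640]
    P=np.stack([(u-c["cx"])/f*depth,(v-c["cy"])/f*depth,depth],-1)
    W=(P-t)@R; W[depth<=0]=np.nan
    return W
def ray(n,u,v,z):
    c,f,R,t=cam(n); d=R.T@np.array([(u-c["cx"])/f,(v-c["cy"])/f,1]); o=-R.T@t
    return o+d*(z-o[2])/d[2]
def proj(n,X):
    c,f,R,t=cam(n); p=R@np.array(X,float)+t
    return c["cx"]+f*p[0]/p[2], c["cy"]+f*p[1]/p[2]
def save(n,name):
    im,d=vision.grab_frame(n); cv2.imwrite(f'pics/{name}.png',im[:,:,::-1]); np.savez(f'pics/{name}.npz',im=im,d=d); return im,d
E
python3 - <<'E'
from h import *
for n in('top','side'):
    save(n,n+'0'); print(vision.camera_info(n))
print(robot.get_state())
E
```

```text
{'fov_y': 56.90341587126561, 'cx': 321.815868852567, 'cy': 235.1003478485586, 'R': array([[-1.76292514e-02, -9.99844553e-01, -2.80940294e-04],
       [-9.97936425e-01,  1.76129572e-02, -6.17468595e-02],
       [ 6.17422093e-02, -8.08190359e-04, -9.98091803e-01]]), 't': array([  27.57159256,  517.55476131, 1169.03009801])}
{'fov_y': 48.77735121821434, 'cx': 329.577752252013, 'cy': 244.3816293434029, 'R': array([[-0.8568091 , -0.51558776,  0.00688706],
       [-0.399012  ,  0.65450406, -0.64219457],
       [ 0.32660005, -0.55298617, -0.76651073]]), 't': array([ 459.20342077,  264.33625639, 1013.46306062])}
{'t': 0.1, 'q': array([ 1.20858781e+00,  2.77073417e-01, -2.77192239e-02,  1.26801414e+00,
       -3.43160432e-06,  1.46737674e+00]), 'joint_vel': array([ 0.00058669, -0.00331155,  0.00339044,  0.00082457, -0.0003848 ,
        0.00050635]), 'effort': array([ 3.41663863e-04, -4.46705389e+01,  2.96129322e+01,  8.50200362e-03,
       -4.23740369e-05, -3.31728831e-07]), 'ee_pos': array([159.71064182, 603.50746773, 220.37285949]), 'orientation': array([-4.05311688e-01, -3.11487145e+00,  3.07360691e-03]), 'wrist_force': array([ 0.13186851,  0.51256159, -0.26300778]), 'torque': array([-0.01926914,  0.00242485,  0.01911482]), 'finger_force': 0.0, 'width': 0.9992714393184181}
```

View pics/top0.png

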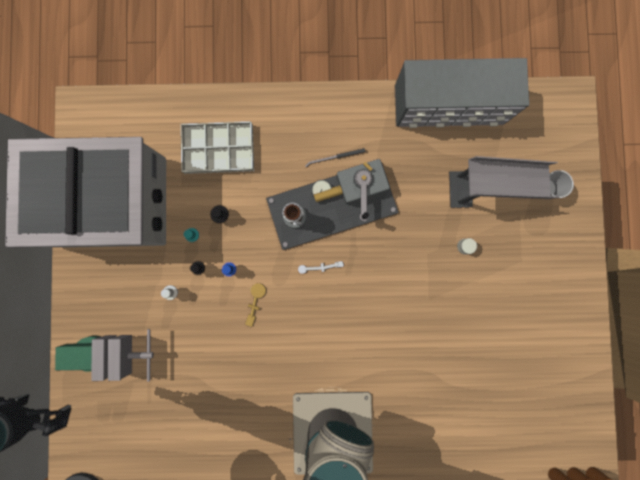

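View pics/side0.png

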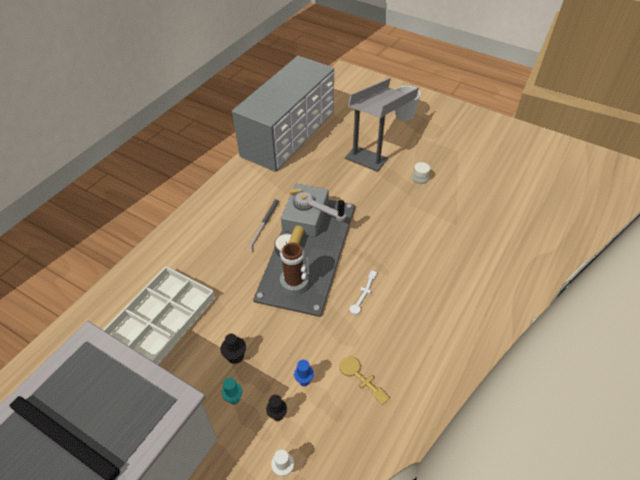

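The top view shows black stoppers at (220,213) and (197,267). Lookalikes are turquoise (191,234), blue (229,269) and white (168,293). The joint mouth is at (293,212), the lever pivot near (363,178) and the knob near (364,215). In the side view the blacks are at (233,347), which looks bigger, and (277,408), which looks slimmer. I choose the slimmer one at top (197,267) / side (277,408) and will check it in a crop.

```bash
python3 - <<'E'
from h import *
T=np.load('pics/top0.npz');S=np.load('pics/side0.npz')
WT=cloud('top',T['d']);WS=cloud('side',S['d'])
def blk(im,W,box,zlo,zhi,thr=60):
    u0,u1,v0,v1=box; m=np.zeros(im.shape[:2],bool); m[v0:v1,u0:u1]=True
    z=W[...,2]; return m&(im.max(-1)<thr)&(z>zlo)&(z<zhi)
def rep(n,P):
    if len(P)<3: print(n,len(P));return
    print(n,len(P),'mean',P.mean(0).round(1),'med',np.median(P,0).round(1),'min',P.min(0).round(0),'max',P.max(0).round(0))
for n,im,W,bx in(('top slim',T['im'],WT,(185,212,255,280)),('top big',T['im'],WT,(207,233,200,227)),('side slim',S['im'],WS,(262,292,390,425)),('side big',S['im'],WS,(218,250,330,365))):
    for lo,hi in((3,28),(30,40),(42,66),(64,80)): rep(f'{n} {lo}-{hi}',W[blk(im,W,bx,lo,hi)])
for n,W,bx in(('top',WT,(275,315,195,235)),('side',WS,(275,312,235,265))):
    P=W[bx[2]:bx[3],bx[0]:bx[1]].reshape(-1,3); P=P[(P[:,2]>122)&(P[:,2]<138)]; rep(n+' rim',P)
    if len(P)>5: c,r=cv2.minEnclosingCircle(P[:,:2].astype(np.float32)); print(c,r)
for n,im,W,bx in(('top',T['im'],WT,(350,380,195,228)),('side',S['im'],WS,(325,352,193,225))):
    rep(n+' knob',W[blk(im,W,bx,80,125,70)])
    rep(n+' knobtop',W[blk(im,W,bx,108,125,70)])
print('TCP px',proj('side',[160,604,220]),proj('top',[160,604,220]))
# plate orientation: dark, z 5..20
z=WT[...,2]; m=((z>6)&(z<18)&(T['im'].max(-1)<95)).astype(np.uint8); m[:150]=0;m[260:]=0;m[:,:255]=0;m[:,410:]=0
P=WT[m>0][:,:2].astype(np.float32); print('plate',cv2.minAreaRect(P))
# head top
P=WT[150:240,330:400].reshape(-1,3);P=P[(P[:,2]>50)&(P[:,2]<64)];print('head',cv2.minAreaRect(P[:,:2].astype(np.float32)))
a=cv2.resize(S['im'][320:440,210:330],(480,480),interpolation=cv2.INTER_CUBIC)
b=cv2.resize(S['im'][180:260,270:370],(300,240)); b=cv2.copyMakeBorder(b,0,240,0,0,cv2.BORDER_CONSTANT)
cv2.imwrite('pics/crop.png',np.hstack([a,b])[:,:,::-1])
E
```

```text
top slim 3-28 0
top slim 30-40 52 mean [439.3 338.5  35.9] med [441.1 336.   36.2] min [423. 328.  30.] max [452. 357.  39.]
top slim 42-66 27 mean [437.3 337.8  55.1] med [438.7 336.7  55.5] min [426. 332.  43.] max [447. 349.  66.]
top slim 64-80 55 mean [436.7 343.2  69.6] med [436.6 343.1  69.3] min [426. 334.  65.] max [447. 353.  74.]
top big 3-28 0
top big 30-40 141 mean [575.7 285.4  35.9] med [573.9 282.9  35.8] min [556. 264.  31.] max [599. 310.  40.]
top big 42-66 23 mean [572.5 281.   54.1] med [571.5 279.7  54.1] min [558. 269.  42.] max [586. 295.  66.]
top big 64-80 69 mean [576.4 288.8  69.8] med [576.  288.4  70. ] min [566. 278.  65.] max [587. 300.  77.]
side slim 3-28 3 mean [432.4 350.2   8.7] med [431.4 350.2   7.9] min [431. 348.   7.] max [435. 352.  12.]
side slim 30-40 143 mean [434.6 349.1  35.9] med [431.1 351.9  36.1] min [422. 328.  30.] max [457. 361.  40.]
side slim 42-66 77 mean [433.7 350.4  54.3] med [432.3 352.4  55.1] min [428. 337.  42.] max [446. 356.  66.]
side slim 64-80 135 mean [438.7 345.5  69.5] med [438.5 345.4  69.5] min [429. 334.  65.
[... 850 characters left out ...]
2. -96. 101.] max [567. -82. 117.]
top knobtop 31 mean [558.9 -89.6 112.9] med [559.4 -88.9 113.4] min [552. -96. 109.] max [567. -82. 117.]
side knob 91 mean [560.5 -86.8 101.4] med [560.1 -85.9 101.7] min [554. -96.  81.] max [570. -82. 118.]
side knobtop 33 mean [561.4 -88.  113.3] med [560.8 -87.  114.1] min [556. -93. 108.] max [569. -83. 118.]
TCP px (np.float64(341.060253964073), np.float64(671.6877577123744)) (np.float64(54.25957155970099), np.float64(399.0563846947635))
plate ((623.4034423828125, -3.1235809326171875), (200.72555541992188, 326.7926940917969), 16.844337463378906)
head ((656.8079223632812, -90.37698364257812), (85.5467529296875, 119.77735900878906), 16.949663162231445)
```

View pics/crop.png

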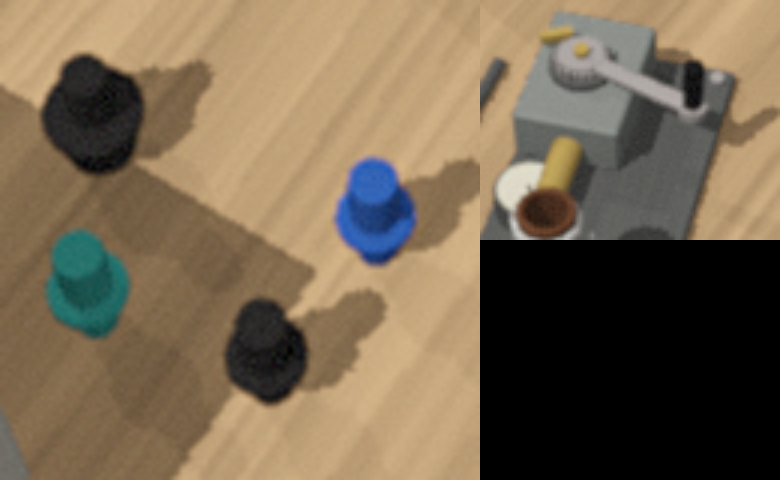

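The crop confirms it: the lower black stopper at side (277,408) has the slim flange (about 36 mm measured), and the upper black one at (233,347) is about 46 mm. The knob is at side (340,208). The measurements agree: the pivot from the stand geometry is (661,-90), which puts the knob 100 mm away. Next, neighbours and the heights along the path.

```bash
cat >> h.py <<'E'
from scipy.spatial.transform import Rotation as Ro
def go(x,y,z,yaw=None):
    s=robot.get_state(); R=Ro.from_rotvec(s['orientation']).as_matrix()
    d=R.T@(np.array([x,y,z])-s['ee_pos'])/1000
    print('t',round(s['t'],2),'pos',s['ee_pos'].round(1),'q',s['q'].round(2),'yaxis deg',np.degrees(np.arctan2(R[1,1],R[0,1])).round(1),'tilt',R[:,2].round(3))
    print('shift m',d.round(4))
    if yaw is not None:
        y0=np.degrees(np.arctan2(R[1,1],R[0,1])); e=(yaw-y0+90)%180-90; print('turn z',np.radians(-e).round(3))
E
python3 - <<'E'
from h import *
for n,u,v in(('blue',229,266),('turq',191,232),('white',168,291)): print(n,ray('top',u,v,65).round(0))
T=np.load('pics/top0.npz');W=cloud('top',T['d'])
x,y,z=W[...,0],W[...,1],W[...,2]
for a,b,c,d in((180,320,350,620),(320,420,300,620),(320,600,100,360)):
    m=(x>a)&(x<b)&(y>c)&(y<d); print(a,b,c,d,np.nanmax(z[m]).round(0))
m=(z>60)&(x>150)&(x<330)&(y>380)&(y<600); print('vise',W[m].min(0),W[m].max(0))
go(438,344.5,160,45)
E
```

```text
blue [440. 257.  65.]
turq [529. 354.  65.]
white [379. 412.  65.]
180 320 350 620 418.0
320 420 300 620 79.0
320 600 100 360 134.0
vise [150.12112863 455.64858107  60.03739486] [279.08903102 599.99506402 429.44243104]
t 0.1 pos [159.7 603.5 220.4] q [ 1.21  0.28 -0.03  1.27 -0.    1.47] yaxis deg 75.2 tilt [-0.001 -0.002 -1.   ]
shift m [-0.3353 -0.179   0.0607]
turn z 0.527
```

```bash
python3 - <<'E'
from h import *
T=np.load('pics/top0.npz');W=cloud('top',T['d'])
for u0,u1 in((55,90),(90,135),(135,180)):
    P=W[328:384,u0:u1].reshape(-1,3);P=P[P[:,2]>15]; print(P.min(0).round(),P.max(0).round())
P=W[395:450,0:72].reshape(-1,3);P=P[P[:,2]>15];print('grip',P.min(0).round(),P.max(0).round())
E
```

```text
[174. 600.  25.] [262. 691.  87.]
[168. 498.  15.] [268. 635. 111.]
[153. 455.  47.] [283. 498.  70.]
grip [127. 529. 244.] [196. 666. 429.]
```

```bash
python3 -m handwheel '[[0.1,-0.03,-0.016,0,0,0,0.05],[0.2,-0.065,-0.035,0,0,0,0.11],[0.3,-0.1,-0.054,0.005,0,0,0.17],[0.35,-0.14,-0.075,0.01,0,0,0.23],[0.35,-0.18,-0.096,0.02,0,0,0.29],[0.35,-0.22,-0.117,0.03,0,0,0.35],[0.35,-0.26,-0.138,0.04,0,0,0.41],[0.35,-0.295,-0.157,0.05,0,0,0.47],[0.35,-0.325,-0.173,0.06,0,0,0.52],[0.35,-0.335,-0.179,0.06,0,0,0.527]]' 40
python3 - <<'E'
from h import *
go(438,344.5,61,45)
s=robot.get_state(); print(s['width'])
im,d=save('side','side1'); cv2.imwrite('pics/c1.png',cv2.resize(im[280:480,180:380],(600,600))[:,:,::-1])
E
```

```text
t: 0.93
ee_pos: [439.4, 341.9, 159.2]
orientation: [-1.21, -2.899, 0.005]
wrist_force: [-0.6, 0.1, -0.9]
width: 0.649
finger_force: 0.0
t 0.93 pos [439.4 341.9 159.2] q [ 0.55  0.2  -0.26  1.11 -0.    1.34] yaxis deg 44.7 tilt [-0.002 -0.003 -1.   ]
shift m [0.0029 0.0012 0.0982]
turn z -0.005
0.6487750756303503
```

View pics/c1.png

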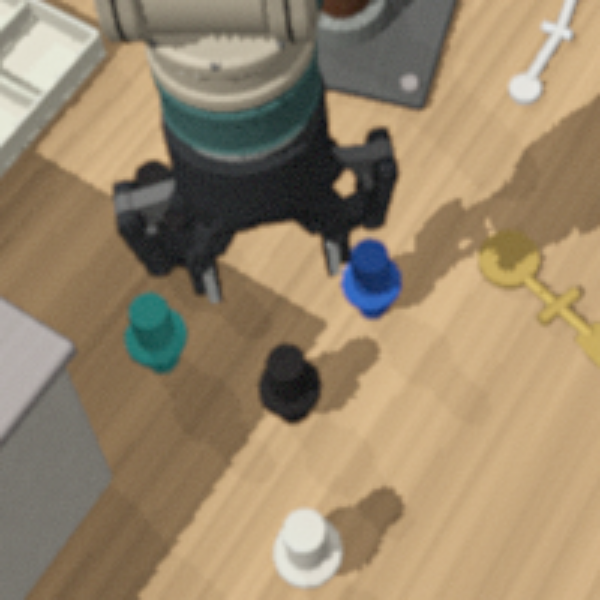

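The crop shows the gripper above the slim black stopper, which is at crop (290,380). The fingers at (210,285) and (335,255) are clear of the turquoise and blue stoppers. I'll go down.

```bash
python3 -m handwheel '[[0.35,0.001,0,0.03,0,0,0],[0.35,0.002,0.001,0.06,0,0,0],[0.35,0.002,0.001,0.085,0,0,0],[0.35,0.002,0.001,0.097,0,0,0],[0.35,0.002,0.001,0.097,0,0,0],[0.35,0.002,0.001,0.097,0,0,0]]' 40
python3 - <<'E'
from h import *
go(438,344.5,61,45)
E
```

```text
t: 1.48
ee_pos: [436.8, 347.4, 64.1]
orientation: [-1.202, -2.902, 0.002]
wrist_force: [0.0, -0.2, 0.8]
width: 0.647
finger_force: 0.0
t 1.48 pos [436.8 347.4  64.1] q [ 0.56  0.29 -0.36  0.92  0.    1.34] yaxis deg 45.0 tilt [-0.001 -0.001 -1.   ]
shift m [-0.003  -0.0012  0.0031]
turn z -0.0
```

```bash
python3 -m handwheel '[[0.35,-0.003,-0.001,0.003,0,0,0],[0.35,-0.003,-0.001,0.003,0,0,0],[0.8,-0.003,-0.001,0.003,0,0,0],[0.9,-0.003,-0.001,0.003,0,0,0],[0.9,-0.003,-0.001,0.003,0,0,0],[0.9,-0.003,-0.001,0.003,0,0,0],[0.9,-0.003,-0.001,0.003,0,0,0],[0.9,-0.003,-0.001,0.003,0,0,0]]' 40
```

```text
t: 2.15
ee_pos: [438.7, 344.7, 61.5]
orientation: [1.203, 2.902, 0.0]
wrist_force: [-0.1, 0.2, 0.2]
width: 0.099
finger_force: 0.0
```

```bash
python3 - <<'E'
from h import *
im,d=save('side','side2'); a=cv2.resize(im[330:480,190:340],(400,400))
im,d=save('top','top2'); b=cv2.resize(im[220:320,150:250],(400,400))
cv2.imwrite('pics/c2.png',np.hstack([a,b])[:,:,::-1])
s=robot.get_state();print(s['width'],s['finger_force'],s['ee_pos'],proj('side',s['ee_pos']),proj('top',s['ee_pos']))
E
```

```text
0.0973677100130922 0.0 [438.67731715 344.68432128  61.39809745] (np.float64(275.46452452607645), np.float64(403.04208719712847)) (np.float64(195.0145331606111), np.float64(267.13640238661475))
```

View pics/c2.png

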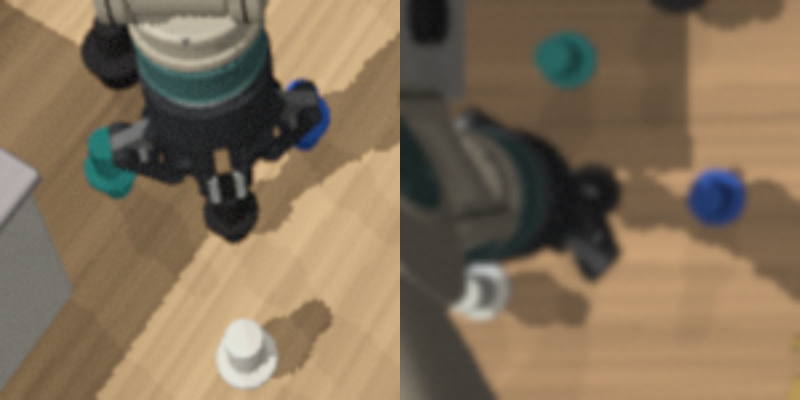

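The side crop shows the fingers shut at about (228,180), with the black stopper's flange just below at (230,215). The top crop shows the stopper at (595,190), so the fingers shut beside it. I'll find where it is from depth.

```bash
python3 - <<'E'
from h import *
for n in('top','side'):
    d=np.load(f'pics/{n}2.npz'); W=cloud(n,d['d']); z=W[...,2]
    for lo,hi in((3,28),(30,41),(42,62),(62,80),(80,120)):
        m=(d['im'].max(-1)<80)&(z>lo)&(z<hi)&(abs(W[...,0]-438)<45)&(abs(W[...,1]-344)<45); P=W[m]
        if len(P): print(n,lo,hi,len(P),np.median(P,0).round(1),P.min(0).round(),P.max(0).round())
# bright/grey finger pixels in side
d=np.load('pics/side2.npz');W=cloud('side',d['d'])
for v in range(384,424,3):
    print(v,[f"{d['im'][v,u].mean():.0f}:{W[v,u,0]:.0f},{W[v,u,1]:.0f},{W[v,u,2]:.0f}" for u in range(262,292,4)])
E
```

```text
top 3 28 1 [452.3 366.6   3.8] [452. 367.   4.] [452. 367.   4.]
top 30 41 54 [443.8 336.2  36.6] [420. 328.  31.] [455. 355.  41.]
top 42 62 14 [440.1 336.4  49.6] [428. 334.  42.] [447. 341.  59.]
top 62 80 17 [441.7 340.3  69. ] [434. 334.  63.] [447. 346.  80.]
top 80 120 19 [434.4 331.   91.7] [427. 327.  82.] [452. 346. 115.]
side 3 28 5 [433.2 351.4   7.2] [431. 347.   5.] [436. 354.  13.]
side 30 41 163 [431.5 350.7  35.8] [421. 327.  31.] [459. 362.  41.]
side 42 62 61 [432.3 351.5  51.9] [428. 338.  42.] [446. 356.  62.]
side 62 80 92 [438.1 346.7  69.6] [429. 334.  62.] [449. 357.  79.]
side 80 120 91 [439.3 350.1 109.7] [420. 333.  80.] [452. 371. 120.]
384 ['36:426,378,212', '32:421,376,214', '38:417,372,210', '35:413,367,206', '26:409,364,204', '28:418,345,160', '39:422,330,127', '34:416,327,131']
387 ['33:438,369,171', '38:434,364,167', '78:485,304,-0', '108:476,302,5', '42:423,349,152', '35:418,345,149', '28:419,334,128', '27:413,332,131']
390 ['38:441,367,154', '34:436,363,151', '64:445,346,109', '113:474,306,0', '36:424,349,138', '33:419,345,137', '99:420,334,114', 
[... 898 characters left out ...]
:470,351,0', '81:452,357,36', '37:447,353,33', '33:435,355,54', '20:430,351,52', '43:429,342,35', '59:422,339,35', '116:425,325,3']
414 ['116:466,356,1', '104:461,351,-2', '39:444,358,34', '34:438,354,35', '39:431,351,35', '40:425,347,35', '109:429,333,0', '108:423,328,-1']
417 ['112:463,360,2', '112:456,357,4', '97:440,363,37', '44:434,359,35', '36:428,355,36', '45:423,351,32', '126:427,336,-4', '156:419,334,2']
420 ['109:460,364,-0', '135:453,361,2', '176:447,358,3', '124:441,353,1', '61:433,351,7', '159:429,346,1', '153:423,342,1', '164:416,339,3']
423 ['99:457,369,1', '173:450,366,1', '167:444,362,1', '172:438,358,1', '162:432,354,-0', '163:426,350,-1', '159:420,346,-0', '162:413,344,3']
```

```bash
python3 - <<'E'
from h import *
d=np.load('pics/side1.npz');W=cloud('side',d['d'])
for tz in(137,146,160,175): print(tz,[tuple(np.round(proj('side',[439.4+s*20,341.9+s*20,tz]))) for s in(1,-1)])
for c in(250,291):
  for v in range(360,390,3): print(v,[f"{d['im'][v,u].mean():.0f}:{W[v,u,0]:.0f},{W[v,u,1]:.0f},{W[v,u,2]:.0f}" for u in range(c-6,c+7,3)])
go(438,344.5,61,45); im,_=save('side','side3'); print(robot.get_state()['width'], abs(im.astype(int)-np.load('pics/side2.npz')['im']).mean())
E
```

```text
137 [(np.float64(256.0), np.float64(386.0)), (np.float64(290.0), np.float64(378.0))]
146 [(np.float64(255.0), np.float64(384.0)), (np.float64(290.0), np.float64(376.0))]
160 [(np.float64(254.0), np.float64(380.0)), (np.float64(289.0), np.float64(372.0))]
175 [(np.float64(253.0), np.float64(376.0)), (np.float64(289.0), np.float64(368.0))]
360 ['38:468,365,224', '44:456,370,244', '39:449,371,251', '41:446,368,250', '49:442,366,250']
363 ['49:461,372,233', '50:453,374,243', '35:449,372,244', '36:445,369,243', '146:536,278,2']
366 ['42:459,375,230', '37:456,372,227', '33:452,370,228', '135:537,287,2', '161:532,284,2']
369 ['35:461,375,218', '38:456,373,220', '77:456,368,212', '93:535,291,-2', '105:528,289,2']
372 ['43:464,374,202', '66:461,371,200', '119:456,370,204', '90:530,297,1', '104:525,294,2']
375 ['66:466,374,191', '41:462,371,190', '128:456,370,195', '67:460,361,175', '107:521,299,1']
378 ['93:538,315,-1', '70:463,372,180', '124:458,371,184', '72:454,368,182', '106:519,302,-3']
381 ['99:535,320,-2', '101:529,318,1', '106:523,315,3', '101:520,311,-1', '106:515,308,-1']
384 ['107:
[... 592 characters left out ...]
', '152:468,258,-2', '151:nan,nan,nan', '97:443,272,49']
375 ['162:474,270,1', '170:470,266,-2', '169:464,264,0', '131:447,275,38', '114:444,271,34']
378 ['164:470,276,3', '171:466,272,0', '161:460,269,1', '154:445,279,35', '117:439,277,39']
381 ['174:467,280,1', '168:462,277,0', '168:457,274,0', '176:452,271,1', '136:437,281,35']
384 ['163:465,284,-3', '173:459,282,-0', '173:454,279,0', '181:449,276,0', '171:443,274,3']
387 ['109:459,291,3', '135:456,287,-1', '180:450,284,1', '176:445,281,1', '170:441,278,1']
t 2.25 pos [438.7 344.7  61.4] q [ 0.55  0.29 -0.37  0.91 -0.    1.34] yaxis deg 45.0 tilt [-0. -0. -1.]
shift m [ 0.0003 -0.0006  0.0004]
turn z -0.0
0.10438219959525881 1.73791015625
```

The fingertips in the images, at both heights, are about 37 mm higher than the reported TCP implies. Shut, they are near z=77 where 39 was expected, and the stopper hasn't moved. I'll trust the images: open, go 32 mm lower, watch the force and close.

```bash
python3 -m handwheel '[[0.35,0,0,0,0,0,0],[0.35,0,0,0,0,0,0],[0.35,0,0,0,0,0,0],[0.35,0,0,0,0,0,0],[0.35,0,0,0.012,0,0,0],[0.35,0,0,0.022,0,0,0],[0.35,0,0,0.03,0,0,0],[0.35,0,0,0.032,0,0,0],[0.35,0,0,0.032,0,0,0],[0.35,0,0,0.032,0,0,0]]' 40
python3 -m handwheel '[[0.6,0,0,0,0,0,0],[0.85,0,0,0,0,0,0],[0.85,0,0,0,0,0,0],[0.85,0,0,0,0,0,0],[0.85,0,0,0,0,0,0],[0.85,0,0,0,0,0,0]]' 40
```

```text
t: 3.13
ee_pos: [438.4, 344.5, 28.9]
orientation: [-1.203, -2.902, 0.001]
wrist_force: [0.5, -0.2, -0.4]
width: 0.648
finger_force: 0.0
t: 3.63
ee_pos: [439.2, 345.0, 30.0]
orientation: [1.203, 2.902, 0.001]
wrist_force: [-0.4, -0.4, 3.0]
width: 0.272
finger_force: 39.2
```

Gripped (23 mm opening, 39 N). Lifting and carrying.

```bash
python3 -m handwheel '[[0.85,0,0,-0.02,0,0,0],[0.85,0,0,-0.05,0,0,0],[0.85,0,0,-0.085,0,0,0],[0.85,0,0,-0.12,0,0,0],[0.85,0,0,-0.15,0,0,0],[0.85,0,0,-0.17,0,0,0],[0.85,0,0,-0.175,0,0,0]]' 40
python3 - <<'E'
from h import *
go(569,91,205,45)
im,d=save('side','side4'); W=cloud('side',d); 
m=(im.max(-1)<80)&(abs(W[...,0]-438)<40)&(abs(W[...,1]-345)<40)&(W[...,2]>150)&(W[...,2]<230)
z=W[...,2][m]; print(np.histogram(z,bins=range(150,235,5)))
cv2.imwrite('pics/c4.png',cv2.resize(im[250:450,180:380],(600,600))[:,:,::-1])
E
```

```text
t: 4.22
ee_pos: [441.0, 346.1, 208.9]
orientation: [1.201, 2.898, 0.01]
wrist_force: [0.1, -0.3, 0.4]
width: 0.266
finger_force: 39.3
t 4.22 pos [441.  346.1 208.9] q [ 0.55  0.16 -0.19  1.2  -0.    1.34] yaxis deg 45.0 tilt [ 0.007  0.004 -1.   ]
shift m [-0.271  -0.0898  0.0037]
turn z -0.0
(array([ 0,  0,  0,  0,  0,  0,  7,  8, 12,  1,  0,  1, 82, 65, 27, 27]), array([150, 155, 160, 165, 170, 175, 180, 185, 190, 195, 200, 205, 210,
       215, 220, 225, 230]))
```

View pics/c4.png

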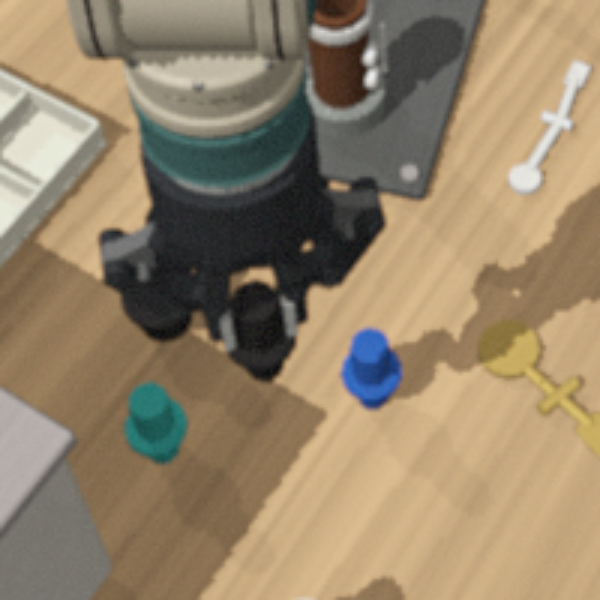

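The slim stopper hangs upright between the pads at crop (258,330), clear of everything. Carrying it over the mouth.

```bash
python3 -m handwheel '[[0.85,-0.02,-0.007,0,0,0,0],[0.85,-0.05,-0.017,0,0,0,0],[0.85,-0.085,-0.028,0,0,0,0],[0.85,-0.12,-0.04,0,0,0,0],[0.85,-0.155,-0.051,0,0,0,0],[0.85,-0.19,-0.063,0.002,0,0,0],[0.85,-0.225,-0.074,0.003,0,0,0],[0.85,-0.252,-0.083,0.004,0,0,0],[0.85,-0.268,-0.089,0.004,0,0,0],[0.85,-0.271,-0.09,0.004,0,0,0]]' 40
python3 -m handwheel '[[0.85,0,0,0,0,0,0],[0.85,0,0,0,0,0,0],[0.85,0,0,0,0,0,0]]'
python3 - <<'E'
from h import *
go(569,91,175,45)
im,d=save('side','side5'); W=cloud('side',d); z=W[...,2]
b=(im.max(-1)<80)&(abs(W[...,0]-569)<45)&(abs(W[...,1]-91)<45)
for lo,hi in((170,204),(204,216),(216,240)):
    P=W[b&(z>lo)&(z<hi)]; print(lo,len(P),P.mean(0).round(1) if len(P) else'',P.min(0).round() if len(P) else'',P.max(0).round() if len(P) else'')
P=W[(abs(W[...,0]-569)<30)&(abs(W[...,1]-91)<30)&(z>122)&(z<136)]; print('rim',len(P),P.min(0),P.max(0))
cv2.imwrite('pics/c5.png',cv2.resize(im[160:310,220:370],(600,600))[:,:,::-1])
E
```

```text
t: 5.1
ee_pos: [566.4, 86.4, 197.5]
orientation: [-1.207, -2.897, 0.004]
wrist_force: [-0.0, 0.6, -0.3]
width: 0.268
finger_force: 39.3
t: 5.35
ee_pos: [565.4, 90.4, 199.4]
orientation: [-1.2, -2.901, 0.001]
wrist_force: [0.0, 0.2, -0.3]
width: 0.268
finger_force: 39.3
t 5.35 pos [565.4  90.4 199.4] q [ 0.05  0.2  -0.17  1.2   0.    0.83] yaxis deg 45.0 tilt [-0.002  0.    -1.   ]
shift m [-0.0021  0.003   0.0244]
turn z 0.001
170 74 [559.7  97.7 188.3] [549.  83. 172.] [577. 108. 204.]
204 112 [558.9  98.1 207.9] [547.  81. 204.] [576. 111. 216.]
216 204 [561.9  94.7 230.4] [544.  77. 216.] [580. 112. 240.]
rim 231 [548.62513307  68.85712109 122.10081609] [594.92700941 112.20362693 135.04097141]
```

View pics/c5.png

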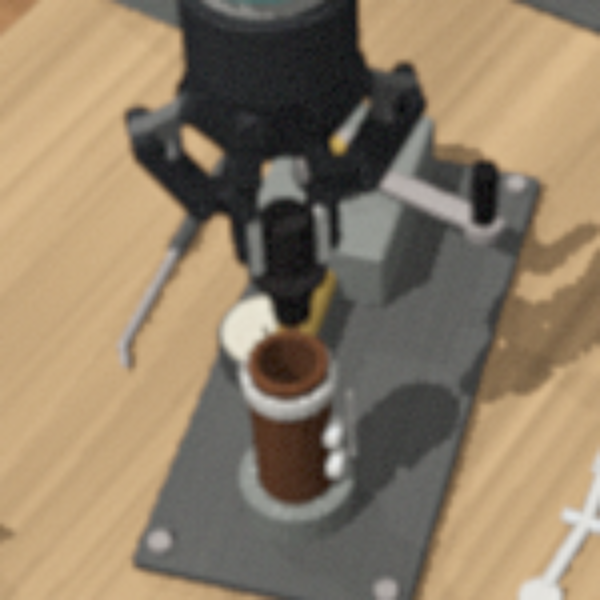

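The stopper hangs just behind the bore: its foot is at crop (293,318) and the mouth centre near (290,360). I'll fit the brown rim in both views for the mouth.

```bash
python3 - <<'E'
from h import *
for n,f,bx in(('side','side5',(275,310,238,262)),('top','top0',(278,310,197,228))):
    D=np.load(f'pics/{f}.npz'); im=D['im']; W=cloud(n,D['d'])
    hsv=cv2.cvtColor(im,cv2.COLOR_RGB2HSV)
    b=(hsv[...,0]<12)&(hsv[...,1]>110); m=np.zeros(b.shape,np.uint8); u0,u1,v0,v1=bx; m[v0:v1,u0:u1]=b[v0:v1,u0:u1]
    rim=(m>0)&(W[...,2]>124)
    pts=np.argwhere(rim)[:,::-1].astype(np.float32)
    P=np.array([ray(n,u,v,130)[:2] for u,v in pts],np.float32)
    c,r=cv2.minEnclosingCircle(P); h=cv2.convexHull(P); 
    A=np.c_[2*h[:,0],np.ones(len(h))]; s=np.linalg.lstsq(A,(h[:,0]**2).sum(1),rcond=None)[0]
    print(n,len(P),'encl',np.round(c,1),round(r,1),'fit',s[:2].round(1),np.sqrt(s[2]+s[0]**2+s[1]**2).round(1))
# stopper flange & taper columns, side5
im=np.load('pics/side5.npz')['im']; k=im.max(-1)<75
for v in range(226,243): 
    u=[x for x in range(280,305) if k[v,x]]; print(v,u[:1],u[-1:],end=' ')
print()
for z,dz in(('foot',-29),('flange bottom',1)): print(z,[np.round(proj('side',[565.4+dx,90.4+dy,199.4+dz]),1) for dx,dy in((0,0),(10,0),(0,10))])
E
```

```text
side 96 encl [573.7  84. ] 26.8 fit [571.8  86.4] 21.0
top 28 encl [568.3  89.9] 16.4 fit [568.6  89.7] 15.8
226 [286] [301] 227 [286] [301] 228 [286] [300] 229 [283] [300] 230 [283] [300] 231 [284] [299] 232 [284] [304] 233 [287] [304] 234 [288] [304] 235 [288] [304] 236 [289] [304] 237 [289] [304] 238 [289] [304] 239 [289] [304] 240 [290] [304] 241 [291] [304] 242 [300] [304] 
foot [array([292.8, 238.4]), array([288.5, 236.3]), array([289.9, 241.8])]
flange bottom [array([292.1, 228. ]), array([287.6, 225.9]), array([289.1, 231.4])]
```

```bash
python3 - <<'E'
from h import *
print(ray('side',292.5,250,130)); go(569,90.5,165)
E
python3 -m handwheel '[[0.85,-0.002,0.0025,0.01,0,0,0],[0.85,-0.002,0.0025,0.022,0,0,0],[0.85,-0.002,0.0025,0.022,0,0,0],[0.85,-0.002,0.0025,0.03,0,0,0],[0.85,-0.002,0.0025,0.038,0,0,0],[0.85,-0.002,0.0025,0.043,0,0,0],[0.85,-0.002,0.0025,0.048,0,0,0],[0.85,-0.002,0.0025,0.048,0,0,0],[0.85,-0.002,0.0025,0.048,0,0,0]]' 40
python3 - <<'E'
from h import *
go(569,90.5,130)
E
```

```text
[569.87997742  88.15063165 130.        ]
t 5.4 pos [565.6  90.5 199.8] q [ 0.05  0.2  -0.17  1.2   0.    0.83] yaxis deg 45.1 tilt [-0.001  0.    -1.   ]
shift m [-0.0024  0.0024  0.0348]
t: 6.15
ee_pos: [569.5, 89.7, 152.0]
orientation: [-1.203, -2.902, 0.0]
wrist_force: [0.3, 0.1, -0.5]
width: 0.266
finger_force: 39.3
t 6.15 pos [569.5  89.7 152. ] q [ 0.04  0.24 -0.23  1.11  0.    0.83] yaxis deg 45.0 tilt [-0.001 -0.    -1.   ]
shift m [0.0009 0.0002 0.022 ]
```

```bash
python3 -m handwheel '[[0.85,0,0,0.005,0,0,0],[0.85,0,0,0.01,0,0,0],[0.85,0,0,0.014,0,0,0],[0.85,0,0,0.017,0,0,0],[0.85,0,0,0.017,0,0,0]]' 40
python3 -m handwheel '[[0.85,0,0,0.002,0,0,0],[0.85,0,0,0.003,0,0,0],[0.85,0,0,0.004,0,0,0],[0.85,0,0,0.004,0,0,0],[0.85,0,0,0.004,0,0,0]]' 40
```

```text
t: 6.57
ee_pos: [569.0, 89.7, 134.4]
orientation: [-1.202, -2.901, 0.001]
wrist_force: [0.4, 0.9, -0.6]
width: 0.267
finger_force: 39.3
t: 6.98
ee_pos: [569.8, 89.8, 131.5]
orientation: [1.203, 2.902, 0.0]
wrist_force: [-0.6, 0.3, -0.7]
width: 0.268
finger_force: 39.3
```

```bash
python3 -m handwheel '[[0.85,0,0,0.001,0,0,0],[0.85,0,0,0.002,0,0,0],[0.85,0,0,0.002,0,0,0],[0.85,0,0,0.002,0,0,0]]' 40
python3 -m handwheel '[[0.85,0,0,0.001,0,0,0],[0.85,0,0,0.0015,0,0,0],[0.85,0,0,0.0015,0,0,0],[0.85,0,0,0.0015,0,0,0]]' 40
```

```text
t: 7.32
ee_pos: [570.1, 89.7, 130.0]
orientation: [1.202, 2.902, 0.0]
wrist_force: [-0.6, -1.0, 3.9]
width: 0.265
finger_force: 39.5
t: 7.65
ee_pos: [570.1, 89.7, 130.0]
orientation: [1.202, 2.901, 0.001]
wrist_force: [-4.3, -1.0, 11.0]
width: 0.263
finger_force: 40.6
```

Contact at the expected height (11 N at ee z=130). Release and withdraw straight up.

```bash
python3 -m handwheel '[[0.6,0,0,0,0,0,0],[0.4,0,0,0,0,0,0],[0.3,0,0,0,0,0,0],[0.3,0,0,0,0,0,0],[0.3,0,0,-0.015,0,0,0],[0.3,0,0,-0.035,0,0,0],[0.3,0,0,-0.055,0,0,0],[0.3,0,0,-0.075,0,0,0],[0.3,0,0,-0.085,0,0,0],[0.3,0,0,-0.085,0,0,0]]'
python3 - <<'E'
from h import *
im,d=save('side','side6'); W=cloud('side',d); z=W[...,2]
b=(im.max(-1)<80)&(abs(W[...,0]-569)<25)&(abs(W[...,1]-90)<25)
for lo,hi in((128,140),(142,164),(164,176)):
    P=W[b&(z>lo)&(z<hi)]; print(lo,len(P),P.mean(0).round(1),P.min(0).round(),P.max(0).round())
cv2.imwrite('pics/c6.png',cv2.resize(im[160:310,250:400],(600,600))[:,:,::-1])
go(560.5,-88.5,200,90)
E
```

```text
t: 8.48
ee_pos: [571.7, 89.8, 215.5]
orientation: [1.201, 2.898, 0.003]
wrist_force: [0.7, 0.7, 0.2]
width: 0.701
finger_force: 0.0
128 138 [564.4  94.8 135.2] [551.  71. 128.] [587. 108. 140.]
142 84 [565.7  96.2 152.9] [559.  83. 142.] [576. 102. 164.]
164 94 [569.5  91.7 169.7] [560.  81. 164.] [582. 102. 174.]
t 8.53 pos [570.7  89.8 213.7] q [ 0.04  0.2  -0.15  1.23  0.    0.83] yaxis deg 45.0 tilt [ 0.002  0.    -1.   ]
shift m [-0.1189 -0.1332  0.0137]
turn z -0.786
```

View pics/c6.png

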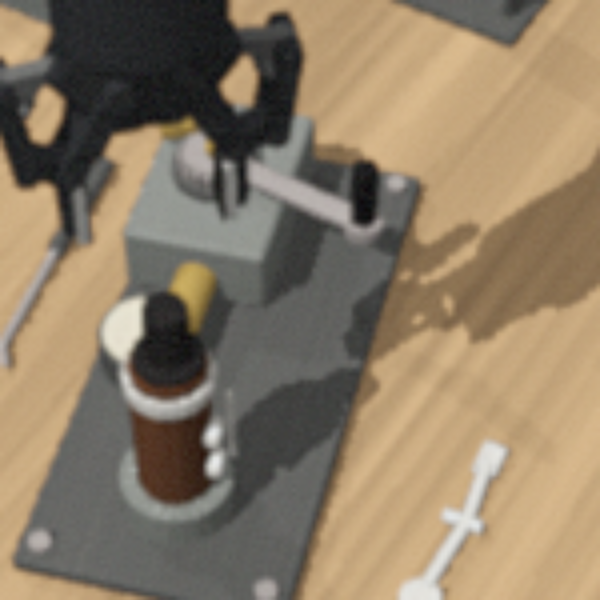

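Stopper is home: flange at the rim at crop (165,355), grip top measured z≈170, fingers clear. The knob is at crop (363,190). Moving above the knob and turning to close across the lever.

```bash
python3 -m handwheel '[[0.3,-0.01,-0.011,0,0,0,-0.08],[0.3,-0.025,-0.028,0,0,0,-0.18],[0.3,-0.042,-0.047,0,0,0,-0.28],[0.3,-0.06,-0.067,0,0,0,-0.38],[0.3,-0.077,-0.087,0.003,0,0,-0.48],[0.3,-0.093,-0.105,0.006,0,0,-0.58],[0.3,-0.107,-0.12,0.01,0,0,-0.68],[0.3,-0.116,-0.13,0.013,0,0,-0.75],[0.3,-0.119,-0.133,0.014,0,0,-0.786],[0.3,-0.119,-0.133,0.014,0,0,-0.786]]'
python3 -m handwheel '[[0.3,0,0,0,0,0,0],[0.3,0,0,0,0,0,0],[0.3,0,0,0,0,0,0]]'
python3 - <<'E'
from h import *
go(560.5,-88.2,63,90)
E
```

```text
t: 9.37
ee_pos: [558.2, -89.3, 196.3]
orientation: [-0.002, -3.138, -0.001]
wrist_force: [0.5, 0.1, -0.0]
width: 0.7
finger_force: 0.0
t: 9.62
ee_pos: [559.6, -87.8, 198.5]
orientation: [0.001, -3.141, -0.001]
wrist_force: [-0.1, -0.2, 0.1]
width: 0.699
finger_force: 0.0
t 9.62 pos [559.6 -87.8 198.5] q [-0.27  0.19 -0.19  1.2   0.   -0.27] yaxis deg 90.0 tilt [-0.001  0.    -1.   ]
shift m [-0.001  -0.0005  0.1355]
turn z 0.0
```

```bash
python3 -m handwheel '[[0.3,-0.001,0,0.02,0,0,0],[0.3,-0.001,0,0.05,0,0,0],[0.3,-0.001,0,0.08,0,0,0],[0.3,-0.001,0,0.105,0,0,0],[0.3,-0.001,0,0.122,0,0,0],[0.3,-0.001,0,0.13,0,0,0],[0.3,-0.001,0,0.133,0,0,0],[0.3,-0.001,0,0.133,0,0,0],[0.3,-0.001,0,0.133,0,0,0]]' 40
python3 -m handwheel '[[0.6,0,0,0,0,0,0],[0.75,0,0,0,0,0,0],[0.85,0,0,0,0,0,0],[0.95,0,0,0,0,0,0],[0.95,0,0,0,0,0,0],[0.95,0,0,0,0,0,0],[0.95,0,0,0,0,0,0]]' 40
python3 - <<'E'
from h import *
s=robot.get_state(); go(560.5,-88.2,63,90); print(s['torque'])
im,d=save('side','side7'); cv2.imwrite('pics/c7.png',cv2.resize(im[140:290,270:420],(600,600))[:,:,::-1])
E
```

```text
t: 10.37
ee_pos: [562.0, -88.5, 67.2]
orientation: [-0.001, 3.139, -0.001]
wrist_force: [-0.1, 0.1, -0.1]
width: 0.701
finger_force: 0.0
t: 10.95
ee_pos: [561.5, -90.4, 67.0]
orientation: [0.001, 3.14, -0.006]
wrist_force: [-1.0, -4.3, 3.4]
width: 0.175
finger_force: 39.0
t 10.95 pos [561.5 -90.4  67. ] q [-0.27  0.3  -0.34  0.92 -0.   -0.27] yaxis deg 90.0 tilt [ 0.001 -0.004 -1.   ]
shift m [0.001  0.0022 0.004 ]
turn z -0.001
[-0.85560996  0.25784331  0.05787448]
```

View pics/c7.png

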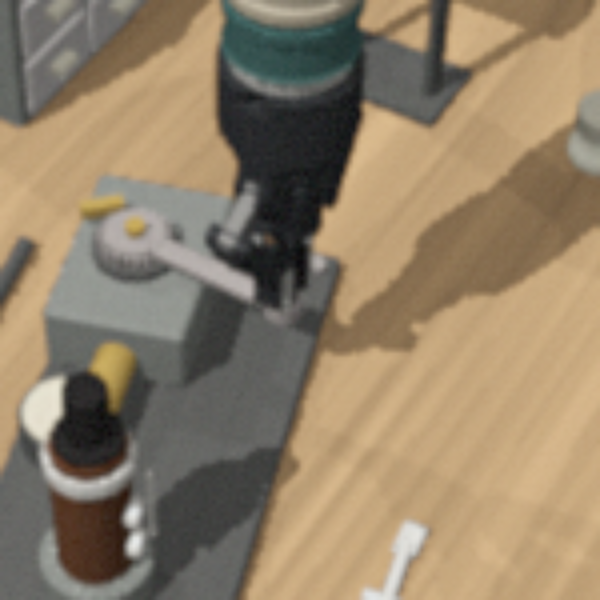

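Knob gripped (15 mm, 39 N) at crop (272,270), stopper still home. Moving along the arc in small steps, checking the force at each.

```bash
for i in 1; do python3 -m handwheel '[[0.95,-0.0001,-0.005,0,0,0,-0.05],[0.95,-0.0005,-0.01,0,0,0,-0.1],[0.95,-0.0005,-0.01,0,0,0,-0.1],[0.95,-0.0005,-0.01,0,0,0,-0.1]]' 40
python3 -m handwheel '[[0.95,-0.0001,-0.005,0,0,0,-0.05],[0.95,-0.0001,-0.005,0,0,0,-0.05],[0.95,-0.0001,-0.005,0,0,0,-0.05]]'
python3 -m handwheel '[[0.95,-0.0001,-0.005,0,0,0,-0.05],[0.95,-0.0001,-0.005,0,0,0,-0.05],[0.95,-0.0001,-0.005,0,0,0,-0.05]]'
python3 -m handwheel '[[0.95,-0.0001,-0.005,0,0,0,-0.05],[0.95,-0.0001,-0.005,0,0,0,-0.05],[0.95,-0.0001,-0.005,0,0,0,-0.05]]'; done
```

```text
t: 11.33
ee_pos: [561.7, -98.2, 67.0]
orientation: [-0.155, 3.137, 0.002]
wrist_force: [-1.2, 2.5, 5.6]
width: 0.177
finger_force: 39.2
t: 11.58
ee_pos: [562.3, -103.8, 67.0]
orientation: [-0.233, 3.132, -0.001]
wrist_force: [-2.1, -1.1, 5.3]
width: 0.175
finger_force: 39.3
t: 11.83
ee_pos: [563.0, -108.5, 67.0]
orientation: [-0.311, 3.125, -0.0]
wrist_force: [-3.0, -0.9, 6.8]
width: 0.178
finger_force: 39.3
t: 12.08
ee_pos: [563.8, -112.8, 67.0]
orientation: [-0.389, 3.117, 0.002]
wrist_force: [-3.2, 2.5, 6.7]
width: 0.173
finger_force: 39.4
```

```bash
for i in 1; do
python3 -m handwheel '[[0.95,-0.0001,-0.005,0,0,0,-0.05],[0.95,-0.0001,-0.005,0,0,0,-0.05],[0.95,-0.0001,-0.005,0,0,0,-0.05]]'
python3 -m handwheel '[[0.95,-0.0001,-0.005,0,0,0,-0.05],[0.95,-0.0001,-0.005,0,0,0,-0.05],[0.95,-0.0001,-0.005,0,0,0,-0.05]]'
python3 -m handwheel '[[0.95,-0.0001,-0.005,0,0,0,-0.05],[0.95,-0.0001,-0.005,0,0,0,-0.05],[0.95,-0.0001,-0.005,0,0,0,-0.05]]'
python3 -m handwheel '[[0.95,-0.0001,-0.005,0,0,0,-0.05],[0.95,-0.0001,-0.005,0,0,0,-0.05],[0.95,-0.0001,-0.005,0,0,0,-0.05]]'
python3 -m handwheel '[[0.95,-0.0001,-0.005,0,0,0,-0.05],[0.95,-0.0001,-0.005,0,0,0,-0.05],[0.95,-0.0001,-0.005,0,0,0,-0.05]]'; done | grep -E 'ee_pos|wrist|finger'
```

```text
ee_pos: [565.0, -117.5, 67.0]
wrist_force: [-2.8, 2.1, 7.1]
finger_force: 39.5
ee_pos: [566.6, -123.0, 67.0]
wrist_force: [-3.0, -0.3, 7.9]
finger_force: 39.4
ee_pos: [568.3, -127.6, 67.0]
wrist_force: [-4.1, -0.6, 7.3]
finger_force: 39.4
ee_pos: [569.9, -131.6, 67.0]
wrist_force: [-3.7, 1.5, 7.8]
finger_force: 39.6
ee_pos: [572.1, -136.1, 67.0]
wrist_force: [-4.5, 1.4, 9.0]
finger_force: 39.6
```

```bash
for i in 1; do
python3 -m handwheel '[[0.95,-0.0001,-0.005,0,0,0,-0.05],[0.95,-0.0001,-0.005,0,0,0,-0.05],[0.95,-0.0001,-0.005,0,0,0,-0.05]]'
python3 -m handwheel '[[0.95,-0.0001,-0.005,0,0,0,-0.05],[0.95,-0.0001,-0.005,0,0,0,-0.05],[0.95,-0.0001,-0.005,0,0,0,-0.05]]'
python3 -m handwheel '[[0.95,0,-0.001,0,0,0,-0.01],[0.95,0,-0.001,0,0,0,-0.01],[0.95,0,-0.001,0,0,0,-0.01],[0.95,0,-0.001,0,0,0,-0.01],[0.95,0,-0.001,0,0,0,-0.01]]';done | grep -E 'ee_pos|wrist|finger'
python3 - <<'E'
from h import *
go(579,-146.9,67)
im,d=save('side','side8')
# lever bar direction from pale bar pixels above head
for n,D in(('side0',np.load('pics/side0.npz')),('side8',dict(im=im,d=d))):
    W=cloud('side',D['d']); z=W[...,2]; r=np.hypot(W[...,0]-661.5,W[...,1]+90.7)
    m=(z>60)&(z<80)&(r>35)&(r<78)&(D['im'].min(-1)>90); P=W[m][:,:2]
    a=np.arctan2(P[:,1]+90.7,P[:,0]-661.5)%(2*np.pi); print(n,len(a),np.median(a).round(3),a.std().round(3))
E
```

```text
ee_pos: [574.8, -141.1, 67.0]
wrist_force: [-3.8, -0.6, 7.0]
finger_force: 39.5
ee_pos: [577.3, -145.3, 67.0]
wrist_force: [-4.8, -0.6, 7.9]
finger_force: 39.5
ee_pos: [577.7, -145.9, 67.0]
wrist_force: [-4.7, -0.8, 6.7]
finger_force: 39.5
t 14.25 pos [ 577.7 -145.9   67. ] q [-0.36  0.35 -0.28  0.95 -0.   -0.96] yaxis deg 124.8 tilt [-0.001 -0.    -1.   ]
shift m [-0.0005 -0.0015 -0.    ]
side0 190 3.116 1.205
side8 191 3.7 1.181
```

Both the hand position and the camera give about 0.585 rad, just past the third force drop. One small step to 0.6, then check that it holds and hand in.

```bash
python3 -m handwheel '[[0.95,0,-0.0012,0,0,0,-0.01],[0.95,0,-0.0012,0,0,0,-0.01],[0.95,0,-0.0012,0,0,0,-0.01],[0.95,0,-0.0012,0,0,0,-0.01],[0.95,0,-0.0012,0,0,0,-0.01],[0.95,0,-0.0012,0,0,0,-0.01]]'
python3 - <<'E'
from h import *
go(579,-146.9,67)
im,d=save('side','side9'); cv2.imwrite('pics/c9.png',cv2.resize(im[140:440,200:400],(400,600))[:,:,::-1])
W=cloud('side',d); z=W[...,2]; b=(im.max(-1)<80)&(abs(W[...,0]-569)<15)&(abs(W[...,1]-91)<15)&(z>164)&(z<178); print(W[b].mean(0))
E
```

```text
t: 14.8
ee_pos: [578.3, -146.8, 67.0]
orientation: [0.955, -2.991, -0.001]
wrist_force: [-5.5, 0.1, 8.2]
width: 0.18
finger_force: 39.6
t 14.8 pos [ 578.3 -146.8   67. ] q [-0.36  0.35 -0.27  0.95 -0.   -0.97] yaxis deg 125.4 tilt [-0.002 -0.    -1.   ]
shift m [-0.0005 -0.0006 -0.    ]
[569.4306127   91.81077197 169.89106126]
```

View pics/c9.png

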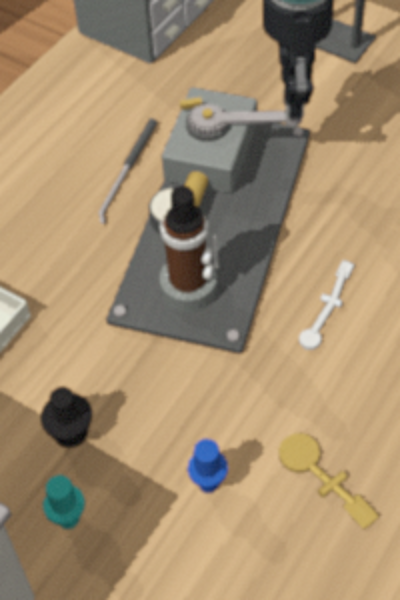

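The stopper is home at crop (185,205), the lever is held by the knob at (295,115) at about 0.6 rad, and nothing else has moved.

```bash
python3 -c "
from rig import robot
print(robot.hand_in())"
```

```text
the job is handed in; nothing more can be done
None
```

The job is handed in at about 15 s: the slim stopper is fully home in the joint and released, and the lever is held by its knob at the third click (about 0.6 rad), with everything else left where it was.

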